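Close a culture vessel under gas purge: set the gas cock, hover the head plate

ROBOT

A 6-joint arm with a two-finger parallel gripper is mounted at the origin on the work surface. World frame = base frame: x ahead of the robot, y to its left, z up, the work surface at z = 0. Lengths are in mm, angles in degrees, forces in N, time in s.
With the tool pointing down it reaches from about 350 to 775 mm from the base axis. Payload 5.5 kg.
Tool frame: the origin (TCP) lies at the very end of the fingers, on their centre line; the grasp point (between the pads) lies 19 mm behind it; z points along the fingers, y is the line along which they close (so a half turn about z gives the same grasp; the last joint's range is limited). The gripper opens to 85 mm and grips with 20 to 120 N. Pads are 22 mm wide; open, the fingers measure 114 mm over their backs; the gripper's body (76 mm by 85 mm) begins 54 mm behind the grasp point. The pads swing forward as they close: fully open they stand 13 mm farther back than shut.
Start: joints at [63.163, 17.945, 2.641, 74.691, 0, 82.002], TCP at [185.698, 544.232, 231.323] pointing down, gripper open.
Joint ranges: [-158.12, 158.12], [-49.38, 96.58], [-58.88, 72.47], [-126.05, 133.96], [-84.25, 85.87], [-180, 180]. Speed limits (degrees/s): [147.25, 147.25, 180, 180, 180, 180].

INTERFACE

Orientations are given as a 3x3 rotation matrix whose columns are the frame's x, y, z axes.
In Python, from station import env, kinematics, sensors, eyes, finish_job gives the robot as it stands. Calls block until the motion is done:
- env.move_to(position, orientation): joint-space move of the TCP to a pose.
- env.movel(position, orientation=None, speed=150, stop_force=None): straight line of the TCP; orientation=None keeps the orientation; speed is the mean speed in mm/s. With stop_force (N) it stops when the force on the tool has changed by that much, and returns True; else False.
- env.move_j(angles): joint-space move.
- env.set_gripper(opening): finger opening in mm; the grip force is fixed at half the most; returns when the fingers have stopped.
- env.sleep(seconds).
- kinematics.ik(position, orientation): joint angles nearest the present ones, or None.
- sensors.state(): the state.
- eyes.snapshot(name): name is "scene" or "side" or "wrist"; returns a dict with "frame" (384x512x3 uint8, blue, green, red), "range_z" (384x512 float32, mm along the optical axis (not along the pixel's ray), 0 where there is no reading), "fovy" (degrees; the focal length in pixels is half the picture's height over the tangent of half this angle, whatever the lens; pixels are square), "cx", "cy" (the principal point, pixels), "D" ([k1, k2, p1, p2, k3] as OpenCV has them; the pictures are not rectified), "xyz" and "orientation" of the camera in the world. Camera axes: x right, y up, looking along -z (the intrinsics and any distortion apply to the point x, -y, -z); pixel columns grow to the right and rows downward; lengths in mm; the calibration is good to about 2 mm. A picture is of the moment at which its call begins.
A pose or a line that the arm cannot do raises env.MotionError and nothing moves.
- finish_job(): hands the job in; it is judged then, once.
The state is a dict: "clock": time; "qpos": joint angles; "qvel": joint speeds; "joint_torque": joint torques, N m; "ee_pos": TCP position; "eef_rot": TCP orientation; "ft_force": force on the tool from outside, world axes, zero at the start; "wrist_torque": the same for the moment, N m; "width": finger opening in mm; "gripper_force": force on a finger pad.
Only numpy, scipy, OpenCV 4.12 (cv2) and the standard library are available. Lean on these libraries where they do the work, as an engineer would, in place of code of your own. Each camera call takes 0.05 s, during which the arm holds its last target. There are 200 camera calls.

TASK

We are closing the culture vessel under a gas purge: first set the gas cock beside the vessel to half open, its handle midway between shut (square across the gas pipe) and open (along the pipe). Then lift the steel head plate (its hub is there to take it by) out of the tray and hold it level and still about 15 mm above the vessel's flange, its four screw holes straight over the four tapped holes in the flange (whichever quarter turn is handiest), so that the gas can blow out through the gap while I start the screws. Do not let the plate touch the vessel, leave the screw dish, bottle, spanner and beaker where they are, and finish while holding the plate there: do not set it down or let go.

Things in the scene. Friction and masses are not known exactly. Their poses are not given: they have to be found in the camera images.
- gas_cock (a joint): angle of the gas cock's handle in rad: 0 shut (square across the gas pipe), 0.785 half open, 1.571 fully open (along the pipe); stops at 0 and 1.571. It turns with about 0.12 N m of friction and stays where it is left; it starts between 0 and 0.3. Seen from above, opening turns the handle clockwise: at value v the handle points from the pivot along the yaw (yaw of vessel_skid + pi - v).
- cock_pivot (a point): point on the vertical axis of the cock, at the middle height of its handle, 81 mm above the bench and 200 mm from the vessel's axis along +y of vessel_skid. Brass cock body below it, 30 mm wide, top at 66 mm.
- cock_grip (a point): point to take the handle, on its middle line, 72 mm from the pivot: a straight black level sleeve 14 mm wide and 14 mm high (74 to 88 mm above the bench), reaching from 38 to 100 mm from the pivot, free on both sides and underneath down to the skid's base plate at 12 mm, apart from the 8 mm gas pipe and the cock body.
- vessel_skid: white base plate 160 x 360 x 12 mm fixed on the bench, carrying the upright culture vessel (steel foot, glass wall, steel flange on three posts) and the gas pipe with its cock. Origin on the bench, on the vessel's axis; z up; the base plate reaches 85 mm to -y, 275 mm to +y and 80 mm to either side in x; the gas pipe runs along +y from the vessel, 45 mm above the bench. Nothing on it is higher than the flange.
- flange (a point): centre of the flange's top face, 155 mm above the bench; axes as vessel_skid. Steel ring 130 mm outside, 76 mm mouth, 14 mm thick, with a black sealing ring 88 mm across that stands 1.2 mm proud.
- tapped0 (a point): mouth of tapped hole 0 (6 mm, dark) in the flange's top face, 54 mm from the axis at 45 degrees from +x of vessel_skid.
- tapped1 (a point): mouth of tapped hole 1 (6 mm, dark) in the flange's top face, 54 mm from the axis at 135 degrees from +x of vessel_skid.
- tapped2 (a point): mouth of tapped hole 2 (6 mm, dark) in the flange's top face, 54 mm from the axis at 225 degrees from +x of vessel_skid.
- tapped3 (a point): mouth of tapped hole 3 (6 mm, dark) in the flange's top face, 54 mm from the axis at 315 degrees from +x of vessel_skid.
- head_plate: the loose steel head plate: disc 130 mm across, 5 mm thick, about 0.7 kg, lying hub upwards in the tray, top view square-symmetric apart from its port fittings. Origin at the centre of its underside, z up out of the hub side. Four low port fittings 34 mm from the axis on its x and y axes, at most 22 mm above the underside. It balances on the hub's axis.
- hub_grip (a point): point on the hub's axis, 50 mm above the plate's underside: a plain upright steel cylinder 34 mm in diameter, from 16 to 68 mm above the underside (a 46 mm collar below, top at 71 mm). It can be gripped from above at any yaw.
- hole0 (a point): centre, on the plate's underside, of screw hole 0 (12 mm, right through), 54 mm from the axis at 45 degrees from +x of head_plate.
- hole1 (a point): centre, on the plate's underside, of screw hole 1 (12 mm, right through), 54 mm from the axis at 135 degrees from +x of head_plate.
- hole2 (a point): centre, on the plate's underside, of screw hole 2 (12 mm, right through), 54 mm from the axis at 225 degrees from +x of head_plate.
- hole3 (a point): centre, on the plate's underside, of screw hole 3 (12 mm, right through), 54 mm from the axis at 315 degrees from +x of head_plate.
- tray: shallow black plastic tray 180 x 180 x 18 mm, fixed on the bench; walls and floor 3 mm. Origin under its centre. The head plate lies on its floor.
- screw_dish: small round white dish 76 mm across, 16 mm high (screws inside reach 29 mm), with four thumb screws, loose; bystander. Origin under its centre.
- reagent_bottle: amber bottle 64 mm across, 130 mm tall, loose; bystander. Origin under its centre.
- spanner: steel spanner lying on the bench, loose; bystander.
- beaker: white plastic cup 64 mm across, 80 mm tall, loose; bystander. Origin under its centre.
There are look-alikes about, which are no part of the job. Several things have the shape of the head_plate; the one meant has the colours described above.

How it is judged (in metres and radians):
On the way, in this order (a step that is already met when the one before it is completed fails the run):
1. the gas cock stands half open (0.785 rad within 0.14) while the head plate still lies in the tray (value of joint gas_cock between 0.645 and 0.925 rad and height (world z) of head_plate below 0.02 m), for 0.3 s.
2. the head plate is lifted out of the tray in the gripper (height (world z) of head_plate above 0.05 m and contact force between head_plate and the fingers above 2 N), for 0.2 s.
At the end, for the whole second after the job is handed in: Gas cock within 0.14 rad of half open. Head plate held by the gripper alone, off vessel and tray: underside 7 to 24 mm above the flange face, level within 0.08 rad, every hole within 3.5 mm (horizontally) of a tapped hole, any quarter turn, still (under 15 mm/s, 0.1 rad/s) (value of joint gas_cock between 0.645 and 0.925 rad and z of head_plate in the frame of flange between 0.007 and 0.024 m and angle between head_plate's own z axis and vertical below 0.08 rad and ((horizontal distance between hole0 and tapped0 below 0.0035 m and horizontal distance between hole1 and tapped1 below 0.0035 m and horizontal distance between hole2 and tapped2 below 0.0035 m and horizontal distance between hole3 and tapped3 below 0.0035 m) or (horizontal distance between hole0 and tapped1 below 0.0035 m and horizontal distance between hole1 and tapped2 below 0.0035 m and horizontal distance between hole2 and tapped3 below 0.0035 m and horizontal distance between hole3 and tapped0 below 0.0035 m) or (horizontal distance between hole0 and tapped2 below 0.0035 m and horizontal distance between hole1 and tapped3 below 0.0035 m and horizontal distance between hole2 and tapped0 below 0.0035 m and horizontal distance between hole3 and tapped1 below 0.0035 m) or (horizontal distance between hole0 and tapped3 below 0.0035 m and horizontal distance between hole1 and tapped0 below 0.0035 m and horizontal distance between hole2 and tapped1 below 0.0035 m and horizontal distance between hole3 and tapped2 below 0.0035 m)) and contact force between head_plate and the fingers above 2 N and contact force between head_plate and vessel_skid below 0.2 N and contact force between head_plate and tray below 0.2 N and linear speed of head_plate below 0.015 m/s and angular speed of head_plate below 0.1 rad/s); the arm keeps its last pose, push and grip.
It fails at once if the head plate touches the vessel or its skid (more than 1 N) (contact force between head_plate and vessel_skid above 1 N).
It fails at once if the dish of screws is moved more than 30 mm or tipped over (distance of screw_dish from where it was at the start of the episode above 0.03 m or angle between screw_dish's own z axis and vertical above 0.5 rad).
It fails at once if the bottle is moved more than 30 mm or tipped over (distance of reagent_bottle from where it was at the start of the episode above 0.03 m or angle between reagent_bottle's own z axis and vertical above 0.5 rad).
It fails at once if the spanner is moved more than 30 mm or tipped over (distance of spanner from where it was at the start of the episode above 0.03 m or angle between spanner's own z axis and vertical above 0.5 rad).
It fails at once if the beaker is moved more than 30 mm or tipped over (distance of beaker from where it was at the start of the episode above 0.03 m or angle between beaker's own z axis and vertical above 0.5 rad).
It also fails if it takes over 51 s, if anything falls off the work surface, if the arm or the gripper's body presses on something with over 40 N, if the wrist force passes 120 N, or if a joint passes its speed limit or range.

## Working session

There is one attempt and no reset: what is moved stays moved. The work goes in short steps, each a Python script; the robot and the scene stay as the last script left them, time stands still between calls to the robot, and variables do not carry over. Pictures are saved under pics/ and viewed, at most 10 in all, crops included, and the job is handed in when it is done.

```bash
mkdir -p pics; ls
cat > h.py <<'E'
import numpy as np, cv2, math
from station import env, kinematics, sensors, eyes, finish_job
def K(s):
    f=s["frame"].shape[0]/2/math.tan(math.radians(s["fovy"])/2)
    return np.array([[f,0,s["cx"]],[0,f,s["cy"]],[0,0,1.]])
def rays(s,px):
    u=cv2.undistortPoints(np.array(px,float).reshape(-1,1,2),K(s),np.array(s["D"],float)).reshape(-1,2)
    d=np.c_[u[:,0],-u[:,1],-np.ones(len(u))]
    return d@np.array(s["orientation"]).T      # per mm of optical depth
def at_z(s,px,z):
    r=rays(s,px); c=np.array(s["xyz"]); return c+r*((z-c[2])/r[:,2])[:,None]
def cloud(s):
    h,w=s["range_z"].shape; v,u=np.mgrid[:h,:w]
    r=rays(s,np.c_[u.ravel(),v.ravel()]); return (np.array(s["xyz"])+r*s["range_z"].reshape(-1,1)).reshape(h,w,3)
def proj(s,p):
    q=(np.atleast_2d(p)-np.array(s["xyz"]))@np.array(s["orientation"]); q=q*[1,-1,-1]
    return cv2.projectPoints(q,np.zeros(3),np.zeros(3),K(s),np.array(s["D"],float))[0].reshape(-1,2)
def down(yaw): # tool x axis at yaw (rad), z down
    c,s=math.cos(yaw),math.sin(yaw); return np.array([[c,s,0],[s,-c,0],[0,0,-1.]])
E
python3 - <<'E'
from h import *
import pickle
S={n:eyes.snapshot(n) for n in("scene","side","wrist")}
pickle.dump(S,open("s0.pkl","wb"))
for n,s in S.items(): print(n,s["xyz"],s["fovy"],np.round(s["orientation"],2).tolist(),s["D"])
a=cv2.resize(S["scene"]["frame"],(800,600)); cv2.imwrite("pics/scene.png",a)
cv2.imwrite("pics/side.png",cv2.resize(S["side"]["frame"],(800,600)))
st=sensors.state(); print(st["clock"],st["ee_pos"],np.round(st["eef_rot"],3),st["width"])
E
```

```text
pics
scene [1277.61962281  450.54172742 1548.92549858] 44.734381890286414 [[-0.58, -0.68, 0.45], [0.82, -0.47, 0.33], [-0.01, 0.55, 0.83]] [-0.00333093  0.          0.          0.          0.        ]
side [ 296.1452613  1012.00385778  770.82984149] 50.03865371255937 [[-0.98, 0.11, -0.17], [-0.21, -0.49, 0.85], [0.01, 0.87, 0.5]] [-0.15031007  0.          0.          0.          0.        ]
wrist [120.40376463 565.14355561 372.67690644] 63.5444092656999 [[0.32, -0.91, -0.26], [0.95, 0.31, 0.09], [-0.0, -0.27, 0.96]] [-0.00230664  0.          0.          0.          0.        ]
0.15 [185.49936092 543.8573694  230.58692737] [[-0.946  0.323 -0.001]
 [ 0.323  0.946 -0.001]
 [ 0.    -0.001 -1.   ]] 85.62700392417491
```

View pics/scene.png

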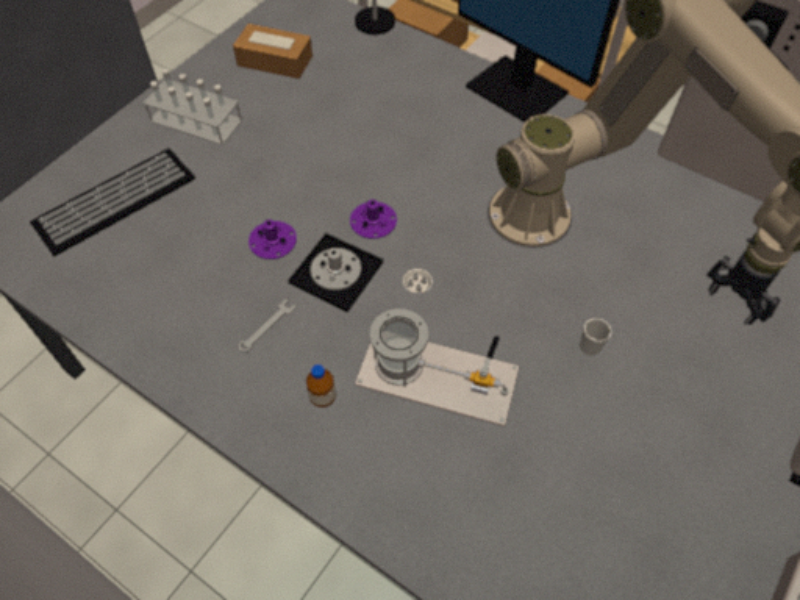

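View pics/side.png

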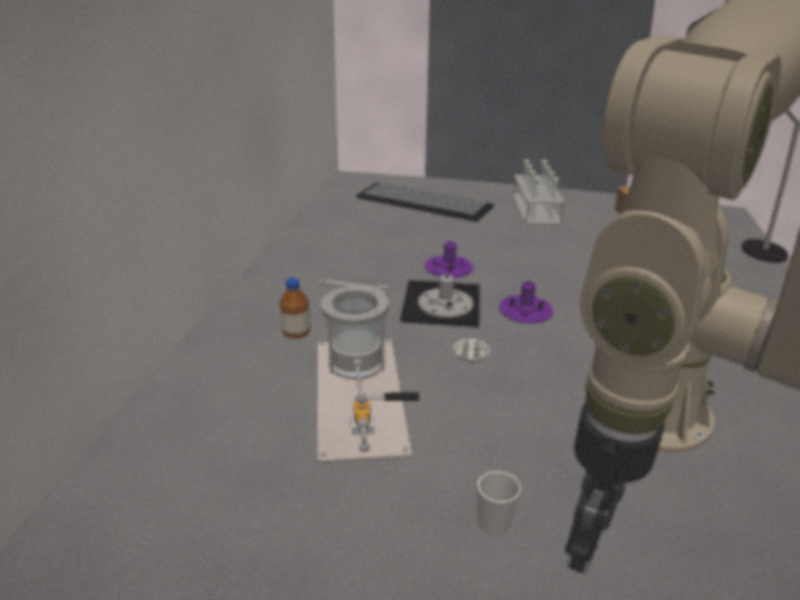

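The scene view shows three plates. Purple ones are at (272,238) and (373,217). The steel one is in the black tray at (336,268), and that is the one to take. The flange is at (399,336), the cock at (487,378) with its handle tip at (494,340), and the beaker at (596,335).

Run:
```python
from h import *
import pickle
S=pickle.load(open("s0.pkl","rb")); s=S["scene"]; k=512/800
for n,p,z in [("flange",(399,336),155),("pivot",(487,375),81),("htip",(495,340),81),("hubtop",(335,256),74),("plate",(336,269),8),("beaker",(597,325),80),("dish",(418,281),10),("bottle",(318,371),130),("spanA",(287,305),3),("spanB",(244,346),3),("purple",(373,217),5)]:
    print(n,np.round(at_z(s,[np.array(p)*k],z)[0]))
c=s["frame"][155:265,180:340]; cv2.imwrite("pics/c1.png",cv2.resize(c,(800,550),interpolation=cv2.INTER_CUBIC))
```

```text
flange [601. -18. 155.]
pivot [535. 178.  81.]
htip [447. 146.  81.]
hubtop [ 461. -312.   74.]
plate [ 457. -318.    8.]
beaker [274. 321.  80.]
dish [ 368. -121.   10.]
bottle [ 763. -122.  130.]
spanA [ 614. -355.    3.]
spanB [ 767. -365.    3.]
purple [ 257. -343.    5.]
```

View pics/c1.png

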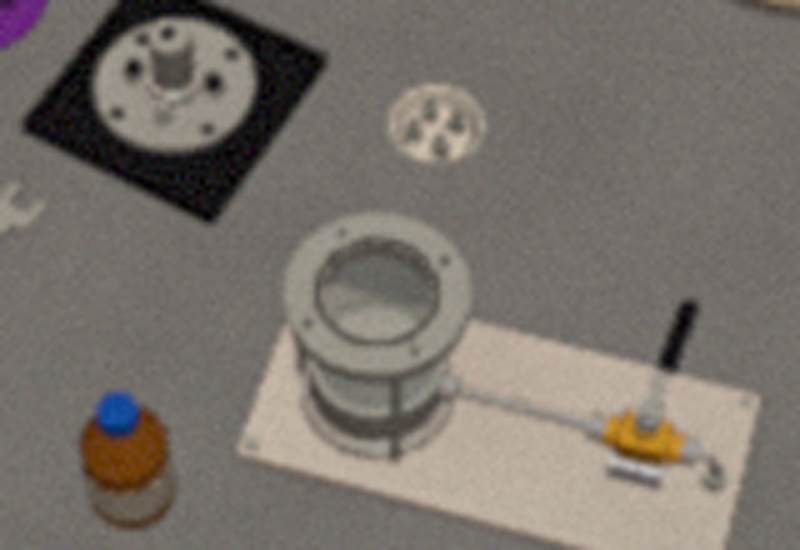

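The crop confirms the steel plate in the black tray at (175,85), and the flange's tapped holes at (343,232), (445,261), (308,323) and (416,352). The skid yaw is about 18° and the cock is nearly shut. Next I'll move the wrist camera over the skid.

Run:
```python
from h import *
import pickle
for yd in (198,18):
    print(yd,[None if (q:=kinematics.ik(p,down(math.radians(yd+d)))) is None else np.round(q) for p,d in (((500,120,330),0),((467,155,62),0),((470,210,62),-45))])
env.move_to([480,110,330],down(math.radians(198)))
s=eyes.snapshot("wrist"); pickle.dump(s,open("w1.pkl","wb"))
print(np.round(s["xyz"]),sensors.state()["clock"])
cv2.imwrite("pics/w1.png",cv2.resize(s["frame"],(800,600),interpolation=cv2.INTER_CUBIC))
```

```text
198 [array([  5.,  11.,   7.,  86.,   0., -13.]), array([  9.,  16., -26.,  49.,   0.,  -9.]), array([ 15.,  18., -22.,  50.,   0.,  42.])]
18 [array([  5.,  11.,   7.,  86.,   0., 167.]), array([  9.,  16., -26.,  49.,   0., 171.]), array([  15.,   18.,  -22.,   50.,    0., -138.])]
[414.  88. 472.] 2.1333
```

View pics/w1.png

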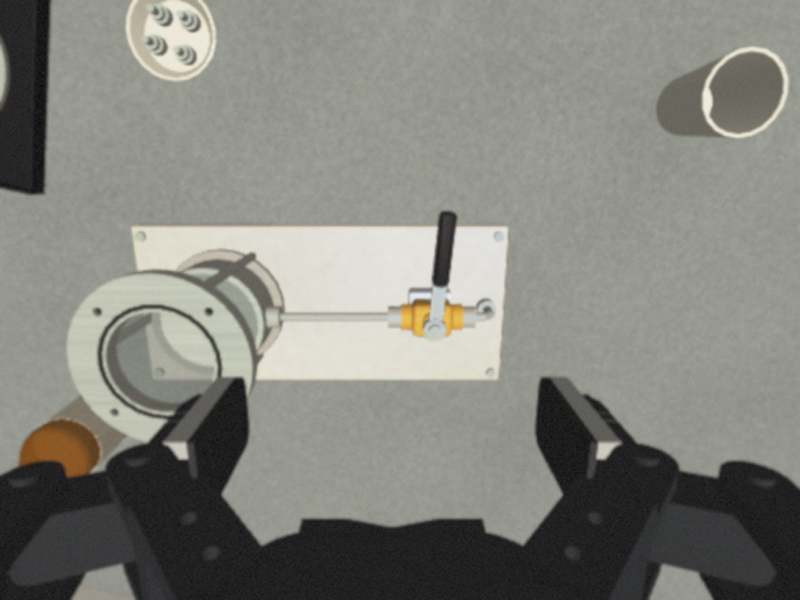

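The wrist view shows the base plate corners at (132,226), (508,226) and (499,379). The tapped holes are at (97,311), (209,312) and (114,411), the pivot at (434,328), and the handle sleeve runs from (447,214) to (440,285).

Run:
```python
from h import *
import pickle
s=pickle.load(open("w1.pkl","rb")); k=.64
A=lambda p,z: at_z(s,np.array(p)*k,z)[:,:2]
obs=np.r_[A([(132,226),(508,226),(499,379)],12),A([(97,311),(209,312),(114,411)],155)]
r=54/math.sqrt(2)
# skid frame: +y toward cock; robot side = -x. TL=(-80,-85) TR=(-80,275) BR=(80,275)
mod=np.array([(-80,-85),(-80,275),(80,275),(-r,-r),(-r,r),(r,-r)])
for sel in (slice(0,6),slice(0,3),slice(3,6)):
    m,o=mod[sel],obs[sel]; mc,oc=m.mean(0),o.mean(0)
    a,b=m-mc,o-oc; th=math.atan2((a[:,0]*b[:,1]-a[:,1]*b[:,0]).sum(),(a*b).sum())
    R=np.array([[math.cos(th),-math.sin(th)],[math.sin(th),math.cos(th)]])
    t=oc-R@mc; print("yaw",math.degrees(th),"org",t,"pivot",t+R@[0,200]); print(np.round(o-(m@R.T+t),1).tolist())
h=A([(447,214),(440,285)],88); p=A([(434,328)],89)[0]; d=h[0]-p
print("pivot obs",p,"handle yaw",math.degrees(math.atan2(*d[::-1])),np.linalg.norm(d), h)
```

```text
yaw 18.056731925766982 org [593.4295261  -25.04970911] pivot [531.43781814 165.10030573]
[[0.1, 2.8], [1.5, -1.2], [-1.2, -1.1], [-0.2, -0.3], [0.4, 0.3], [-0.5, -0.5]]
yaw 18.146501189457002 org [593.77925307 -24.74606849] pivot [531.48970013 165.3065863 ]
[[-0.4, 2.6], [1.5, -1.2], [-1.1, -1.4]]
yaw 17.598861325491146 org [593.42561667 -25.3038717 ] pivot [532.9554272  165.33546366]
[[0.2, -0.2], [0.2, 0.1], [-0.3, 0.1]]
pivot obs [528.4469586  162.79951006] handle yaw -166.84437116690373 94.3747715142932 [[436.5490104  141.3201103 ]
 [492.27492025 155.33521043]]
```

Run:
```python
from h import *
import pickle
P=np.array([530.5,164.5])
def g(a,z=62): a=math.radians(a); return [*(P+72*np.array([math.cos(a),math.sin(a)])),z]
a0=193.6; a1=198.1-45
D=lambda a: down(math.radians(a))
env.move_to(g(a0,150),D(a0))
env.set_gripper(50)
print("stop",env.movel(g(a0),D(a0),speed=120,stop_force=15))
env.set_gripper(0)
st=sensors.state(); print(st["width"],st["gripper_force"],np.round(st["ft_force"],1))
for a in np.linspace(a0,a1,7)[1:]: env.movel(g(a),D(a),speed=50)
st=sensors.state(); print(st["width"],np.round(st["ft_force"],1),st["wrist_torque"],st["clock"])
env.set_gripper(45)
env.movel(g(a1,230),D(a1),speed=200)
s=eyes.snapshot("wrist"); pickle.dump(s,open("w2.pkl","wb")); print(sensors.state()["clock"])
cv2.imwrite("pics/w2.png",cv2.resize(s["frame"],(800,600),interpolation=cv2.INTER_CUBIC))
```

```text
stop False
12.825968425522353 60.790228843688965 [-1.5  0.7  5.4]
12.609425826867387 [-1.   3.5  6.4] [0.66693916 0.42512117 0.05534459] 6.5417
7.9917
```

View pics/w2.png

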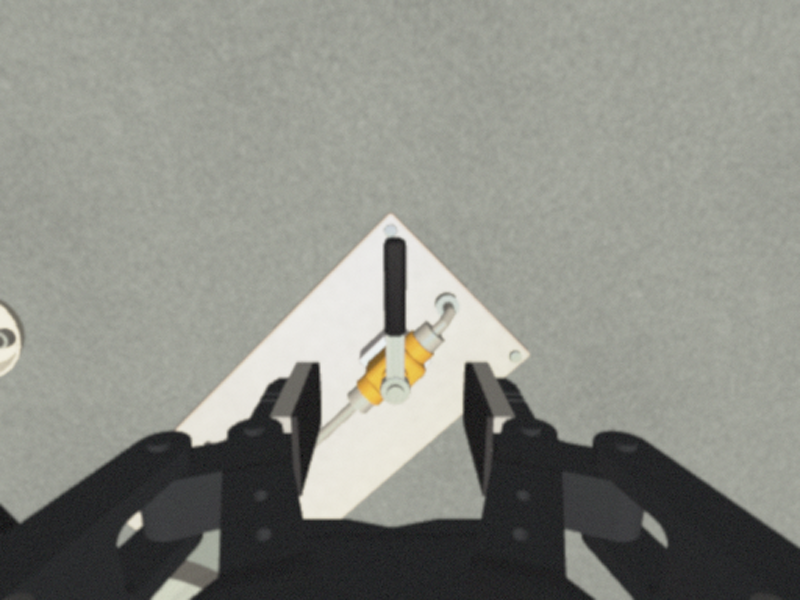

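The handle now stands at 45° to the skid (sleeve upright from (395,238) to (395,333), skid edge at 45°), so it is half open. Next I'll look at the plate.

Run:
```python
from h import *
import pickle
s=pickle.load(open("w2.pkl","rb"))
h=at_z(s,np.array([(395,240),(396,390)])*.64,88)[:,:2];d=h[0]-h[1];print("handle",math.degrees(math.atan2(*d[::-1]))%360)
env.move_to([457,-315,300],down(math.radians(145)))
s=eyes.snapshot("wrist"); pickle.dump(s,open("w3.pkl","wb")); st=sensors.state();print(st["clock"],st["ee_pos"],np.round(st["qpos"]))
cv2.imwrite("pics/w3.png",cv2.resize(s["frame"][:,96:416],(800,960),interpolation=cv2.INTER_CUBIC)[:600])
```

```text
handle 153.6025651934775
9.9167 [ 457.45464402 -313.98691156  299.95600294] [-43.  15.   8.  83.   0.  -8.]
```

View pics/w3.png

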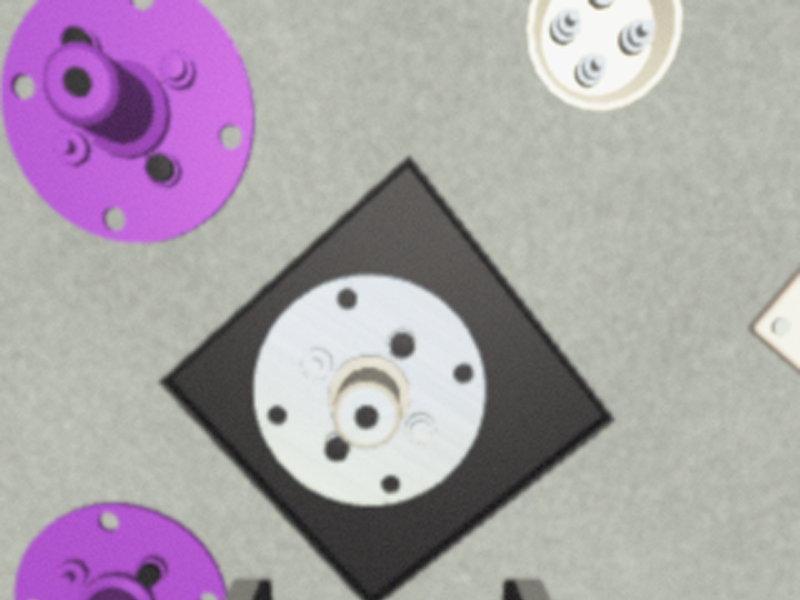

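The steel plate lies in the tray with its holes at (347,299), (463,373), (277,415) and (391,484), and its hub top at (366,416) in the crop.

Run:
```python
from h import *
import pickle
s=pickle.load(open("w3.pkl","rb"))
f=lambda p:np.array(p)/2.5+[96,0]
H=at_z(s,f([(347,299),(463,373),(277,415),(391,484)]),8)[:,:2]
hub=at_z(s,f([(366,416)]),74)[0]; c=H.mean(0)
e=H-c; an=np.degrees(np.arctan2(e[:,1],e[:,0])); print(np.linalg.norm(e,axis=1),an%90,c,hub)
yaw=math.degrees(np.angle(np.exp(4j*np.radians(an)).mean()))/4; print("hole angle mod 90:",yaw)
c=(c+hub[:2])/2; D=down(math.radians(145))
env.set_gripper(85)
env.movel([*c,120],D,speed=250)
print(env.movel([*c,35],D,speed=120,stop_force=15))
env.set_gripper(0)
st=sensors.state(); print(st["width"],st["gripper_force"],st["ee_pos"],np.round(st["ft_force"],1))
env.movel([*c,90],D,speed=60); env.movel([*c,290],D,speed=200); env.sleep(.3)
st=sensors.state(); print(st["width"],st["gripper_force"],np.round(st["ft_force"],1),st["wrist_torque"],st["clock"])
s=eyes.snapshot("wrist"); pickle.dump(s,open("w4.pkl","wb"))
cv2.imwrite("pics/w4.png",cv2.resize(s["frame"],(800,600),interpolation=cv2.INTER_CUBIC))
```

```text
[53.76537054 53.77977887 53.95020055 54.0064251 ] [67.96790235 68.00569489 67.74985635 68.14830209] [ 454.0145648  -324.27533785] [ 453.55317001 -324.39022011   74.        ]
hole angle mod 90: -22.032060174748867
False
32.495244789395244 60.809839975554496 [ 454.284988   -324.26024224   35.65357291] [0.3 1.8 6.7]
32.589477604804394 60.2731585688889 [ 0.6 -1.1 -7.7] [-0.05501262 -0.01901795  0.01755165] 15.175
```

View pics/w4.png

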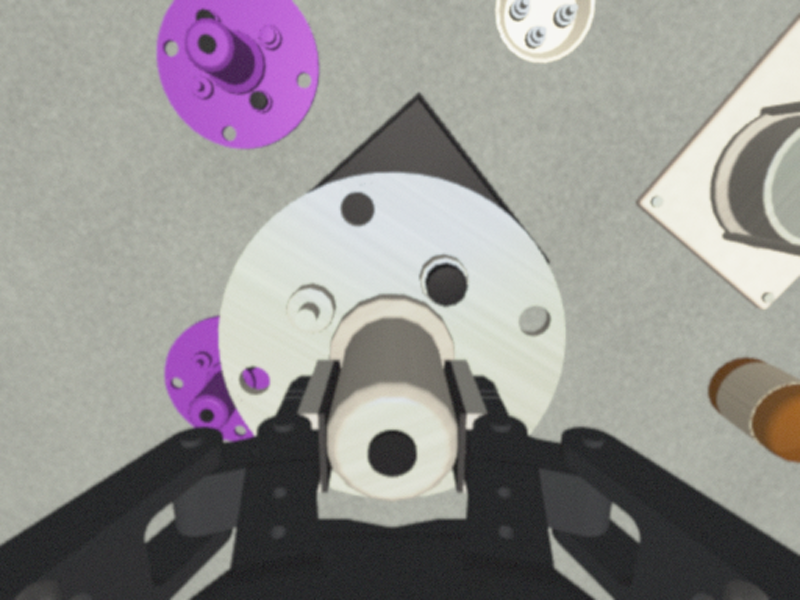

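The plate is held level on the hub, with its holes visible at (358,209), (535,320) and (255,380). I'll measure its pose in the hand, then carry it to about 40 mm above the flange and look through the holes.

Run:
```python
from h import *
import pickle
s=pickle.load(open("w4.pkl","rb")); st=sensors.state(); ee=np.array(st["ee_pos"]); tx=np.array(st["eef_rot"])[:,0]; ty=math.degrees(math.atan2(tx[1],tx[0]))
H=at_z(s,np.array([(358,209),(535,320),(255,380)])*.64,ee[2]-32.65+5)[:,:2]
c=H[1:].mean(0)
e=H-c; an=np.degrees(np.arctan2(e[:,1],e[:,0])); print(np.linalg.norm(e,axis=1),an%90,"centre-TCP",c-ee[:2],"tool yaw",ty)
hy=67.97+ (ty-145); print(hy)
yaw=ty+(45+17.9)-np.mean(an%90); print("new tool yaw",yaw)
D=down(math.radians(yaw)); F=[593.4,-25.1]
env.move_to([*F,290],D)
env.movel([*F,155+32.65+40],D,speed=60); env.sleep(.3)
s=eyes.snapshot("wrist"); st=sensors.state(); pickle.dump((s,st),open("w5.pkl","wb"))
print(st["ee_pos"],st["clock"],np.round(st["ft_force"],1))
cv2.imwrite("pics/w5.png",cv2.resize(s["frame"][80:272,128:384],(800,600),interpolation=cv2.INTER_CUBIC))
```

```text
[53.64658207 53.78735932 53.78735932] [67.89363523 67.90652627 67.90652627] centre-TCP [-1.27684213  0.23104391] tool yaw 144.99923818383107
67.96923818383107
new tool yaw 139.9970089291504
[593.49061985 -25.1368224  227.83087543] 18.0167 [-0.3  0.2 -7.7]
```

View pics/w5.png

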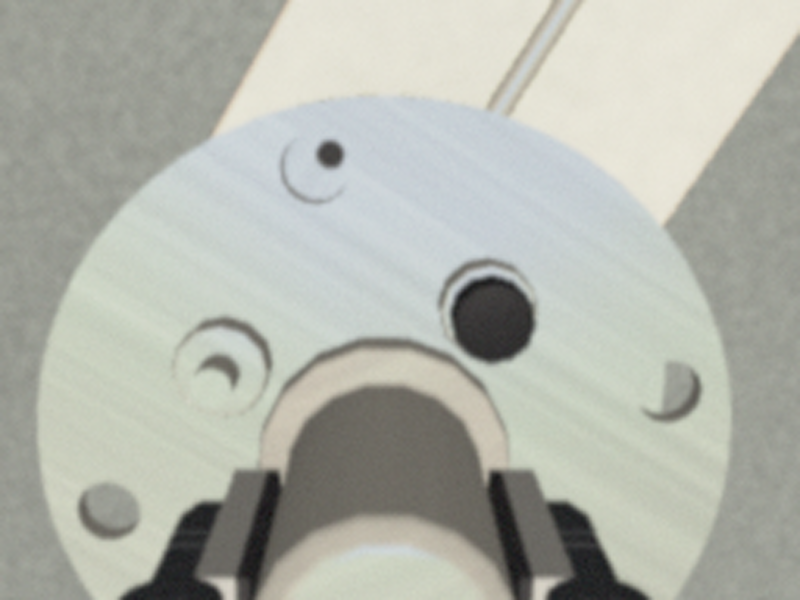

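Through the top hole (centre about (315,169)) the tapped hole shows at (330,154). The other plate holes are at (109,510) and (671,391). I'll compute the relative offset.

Run:
```python
from h import *
import pickle
s,st=pickle.load(open("w5.pkl","rb")); z=st["ee_pos"][2]-32.65+5
f=lambda p:np.array(p)/3.125+[128,80]
H=at_z(s,f([(315,169),(109,510),(671,391)]),z)[:,:2]; T=at_z(s,f([(330,154)]),155)[0,:2]
c=H[1:].mean(0); e=H-c; an=np.degrees(np.arctan2(e[:,1],e[:,0]));print("c-TCP",c-np.array(st["ee_pos"])[:2],np.linalg.norm(e,axis=1),an%90,an)
a=math.radians(62.9+round((an[0]-62.9)/90)*90)
Fc=T-54*np.array([math.cos(a),math.sin(a)])
print("flange centre seen",Fc,"plate centre",c,"err tapped-hole",T-H[0], Fc-c)
# silhouette of predicted: skid edges for yaw check
for p in ([(220,128),(290,3)],[(668,222),(797,42)]):
    q=at_z(s,f(p),12)[:,:2]; d=q[1]-q[0]; print("skid y-edge yaw-90:",math.degrees(math.atan2(d[1],d[0]))-90, "edge x:", [(u-Fc)@[math.cos(math.radians(17.9)),math.sin(math.radians(17.9))] for u in q])
```

```text
c-TCP [-0.89136063  0.0716479 ] [53.71272733 54.04923841 54.04923841] [63.08264774 62.76351982 62.76351982] [ 153.08264774 -117.23648018   62.76351982]
flange centre seen [593.53691962 -25.67748574] plate centre [592.59925922 -25.0651745 ] err tapped-hole [ 0.75968449 -0.32889428] [ 0.9376604  -0.61231124]
skid y-edge yaw-90: 18.243086687668452 edge x: [np.float64(-77.36926620546758), np.float64(-77.66890770055578)]
skid y-edge yaw-90: 17.529366967703012 edge x: [np.float64(79.8505476211005), np.float64(80.33805517083964)]
```

The correction is about (+0.9, −0.5) mm, with the yaw good. I'll descend to the 15 mm gap and check.

Run:
```python
from h import *
import pickle
st=sensors.state(); p=np.array(st["ee_pos"])+[.8,-.5,0]; D=np.array(st["eef_rot"])
D=down(math.atan2(D[1,0],D[0,0]))
p[2]=155+32.65+15.5
print(env.movel(p,D,speed=25,stop_force=8)); env.sleep(.6)
s=eyes.snapshot("wrist"); st=sensors.state(); pickle.dump((s,st),open("w6.pkl","wb"))
print(st["ee_pos"],st["clock"],np.round(st["ft_force"],1),st["width"])
a=cv2.resize(s["frame"][80:272,128:384],(800,600),interpolation=cv2.INTER_CUBIC); cv2.imwrite("pics/w6.png",a)
```

```text
False
[594.28178303 -25.63186508 203.14609608] 19.8 [-0.5  0.3 -7.8] 31.982599840436276
```

View pics/w6.png

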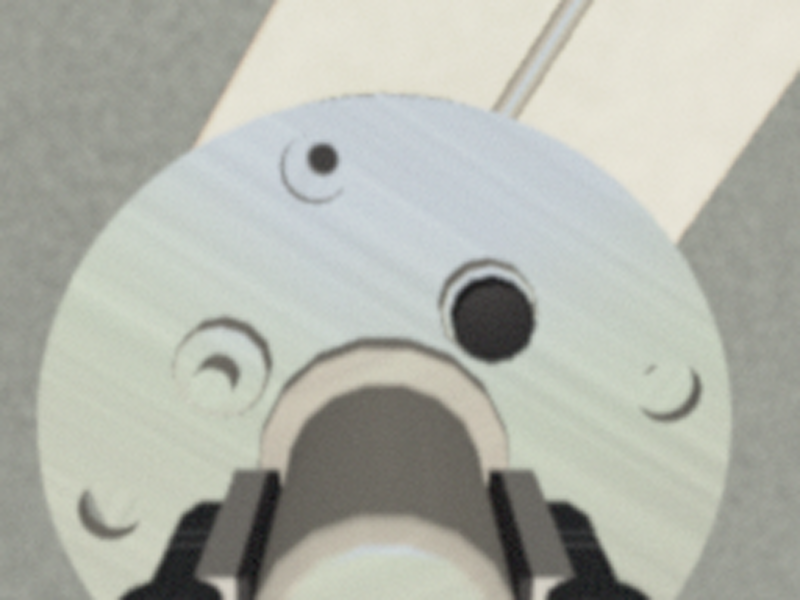

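Run:
```python
from h import *
import pickle
s,st=pickle.load(open("w6.pkl","rb")); z=st["ee_pos"][2]-32.65+5
f=lambda p:np.array(p)/3.125+[128,80]
H=at_z(s,f([(315,169),(109,510),(671,391)]),z)[:,:2]; T=at_z(s,f([(323,158)]),155)[0,:2]
c=H[1:].mean(0); a=math.radians(152.9); d=np.array([math.cos(a),math.sin(a)])
print(T-H[0], T-54*d-c, "fc",T-54*d)
# expected pixels of tapped holes if aligned at 15.5
print(((proj(s,[[*(c+54*np.array([math.cos(math.radians(b)),math.sin(math.radians(b))])),155] for b in (152.9,62.9,-117.1)])-[128,80])*3.125).round())
```

```text
[-0.10196815  0.31584502] [0.09540236 0.02372412] fc [593.43529462 -25.5383045 ]
[[323. 158.]
 [642. 359.]
 [136. 469.]]
```

The tapped hole sits where alignment predicts (323,158). The sliver in the right-hand hole at about (652,368) also matches, so the yaw is good, and the gap is about 15 mm. Handing in.

Run:
```python
from h import *
st=sensors.state(); print(np.abs(st["qvel"]).max(),st["ee_pos"],st["gripper_force"])
print(finish_job())
```

```text
0.08097153442500907 [594.28178303 -25.63186508 203.14609608] 60.33356966916472
the job is handed in; nothing more can be done
None
```

The job is handed in, with no verdict returned: the gas cock is half open, and the steel head plate is held level and still about 15 mm above the flange, its holes within about 1 mm of the tapped holes by the last wrist picture.

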